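Hand over the heavier oak drum block

TASK

The two tall oak drum blocks in the wooden work tray look alike, but one has a steel core: lift the one in the tray's left-hand bay (as the robot sees it) well clear of the tray and feel its weight for a moment, stand it back gently in its own bay, then lift the right-hand one and feel it the same way. Then present the heavier one to the child: hold it out upright and still over the middle of the round cork mat with its underside about 15 cm up, and leave the lighter one standing in its own bay. Finish while still holding it there; never let a block drop, and leave the other toys where they are.

Things in the scene. Friction and masses are not known exactly. Their poses are not given: they have to be found in the camera images.
- drum_a: one of two look-alike oak drum blocks: upright cylinder 50 mm in diameter, 70 mm tall, two thin turned grooves (12 and 58 mm up). One of the two (it cannot be seen which) has a steel core and is at least 120 g heavier; each weighs 80 to 450 g. Starts standing in a bay of the tray. Origin: centre of its underside, z up its axis
- drum_b: one of two look-alike oak drum blocks: upright cylinder 50 mm in diameter, 70 mm tall, two thin turned grooves (12 and 58 mm up). One of the two (it cannot be seen which) has a steel core and is at least 120 g heavier; each weighs 80 to 450 g. Starts standing in a bay of the tray. Origin: centre of its underside, z up its axis
- tray: fixed low wooden tray, 160 (x) by 310 mm (y), rim 9 mm thick, 22 mm high; brass handles reach 17 mm beyond the short ends. A like batten along x at y = 0 parts it into two bays, 142 by 146 mm inside: left-hand bay centre y +77 mm, right-hand y -77 mm. Bay floor 7 mm above the origin (centre of its underside, on the shelf top; z up). Turned at most 0.3 rad: +y is the robot's left
- mat: fixed round cork mat, 180 mm in diameter, 4 mm thick, flat on the shelf top: the child's place. Origin: centre of its underside, z up
- half_drum: bystander: half-height oak drum block, 50 mm in diameter, 30 mm tall, standing beyond the tray. Origin: centre of its underside
- arch: bystander: oak arch block, 30 by 100 mm, 50 mm tall, on the robot's side of the tray. Origin: centre of its underside, long side along y
- infinity_cube: bystander: yellow plastic infinity cube, 40 mm, beyond the mat. Origin: centre of its underside
- prism: bystander: glass prism lying down, 60 mm long (along x), 32 mm wide, 28 mm tall, on the robot's side of the mat. Origin: centre of its underside
- jar: bystander: empty clear plastic jar with white twist cap, 70 mm in diameter, 91 mm tall, at the far back. Origin: centre of its underside
- spiky_roller: bystander: teal silicone spiky roller lying down, 90 mm long (along y), 60 mm in diameter, at the far back. Origin: centre of its underside
- stack_ring: bystander: flat wooden ring, 70 mm in diameter, 20 mm tall, at the far back. Origin: centre of its underside
There are look-alikes about, which are no part of the job. Leave any red look-alike of the drum_b alone. Leave any blue look-alike of the drum_a alone.

How it is judged:
By the outcome, as a careful person would: the job done as asked, in the order asked, and still so for the second after the job is handed in, while the arm keeps its last pose, push and grip.
It also fails if it takes over 58 s, if anything falls off the work surface, if the arm or the gripper's body presses on something with over 40 N, if the wrist force passes 120 N, or if a joint passes its speed limit or range.

ROBOT

A 6-joint arm with a two-finger parallel gripper is mounted at the origin on the work surface. World frame = base frame: x ahead of the robot, y to its left, z up, the work surface at z = 0. Lengths are in m, angles in degrees, forces in N, time in s.
With the tool pointing down it reaches from about 0.3 to 0.875 m from the base axis. Payload 4.2 kg.
Tool frame: the origin (TCP) lies at the very end of the fingers, on their centre line; the grasp point (between the pads) lies 19 mm behind it; z points along the fingers, y is the line along which they close (so a half turn about z gives the same grasp; the last joint's range is limited). The gripper opens to 85 mm and grips with 20 to 120 N. Pads are 22 mm wide; open, the fingers measure 114 mm over their backs; the gripper's body (76 mm by 85 mm) begins 54 mm behind the grasp point. The pads swing forward as they close: fully open they stand 13 mm farther back than shut.
Start: joints at [-77.865, 18.312, 89.639, -0, 72.044, -1.146], TCP at [0.132, -0.56, 0.231] pointing down, gripper open.
Joint ranges: [-177.97, 177.97], [-48.28, 115.42], [12.27, 149.76], [-77.06, 257.06], [2.81, 150.46], [-146.56, 146.56]. Speed limits (degrees/s): [147.25, 147.25, 180, 180, 180, 180].

INTERFACE

Orientations are given as [roll, pitch, yaw] about the fixed x, y, z axes, in that order (R = Rz(yaw) Ry(pitch) Rx(roll)).
In Python, from rig import get_obs, imaging, job gives the robot as it stands. The module is installed in compiled form; this text tells all that it offers.
- The arm moves only by the tool servo_tool, never from a script. Its argument "deltas" is a list that holds one entry, the list of rows, each a list of 6 numbers: the shift along the world's x, y, z in m, then the turn, a rotation vector about the world's x, y, z in rad. In form: [[[dx, dy, dz, rx, ry, rz], ...]]. A call has 1 to 12 rows; each row is the pose to reach, as a shift and turn from the pose commanded when the call began; what a row does not reach only later rows make up. A row lasts 1/10 s, in which the tool goes at most 50 mm and 8.59 degrees, less where a joint would pass 70% of its speed; a pose out of reach is approached as far as the arm can. A call with a gripper value outside its range is refused whole. "hand" is the finger opening in m, from 0 to 0.0854, set as the call begins (left out, the last holds). The fingers move at their own pace and stop on an object; "newtons" is the grip in N (left out, the last holds). Time passes only in rows, so rows that repeat a pose let the fingers close. It gives the time, the measured TCP pose, the force, the opening and the grip force at its end, in the units of the state.
- get_obs(): the state, without advancing time (a new reading comes with each control period).
- imaging.grab_frame(name): name is "scene" or "top" or "wrist"; returns the picture (480x640x3 uint8, red, green, blue); there is no depth.
- imaging.get_calibration(name): a dict with "camera_matrix" (3x3 intrinsics, pixels), "R" (3x3) and "t" (3): a world point X has camera coordinates R X + t. Camera axes: x right, y down, z forward; pixel columns grow to the right and rows downward; lengths in m; the calibration is good to about 2 mm. A picture is of the moment at which its call begins: read the wrist's pose just before it. get_calibration takes no time and is no camera call; for the wrist camera it gives the pose at the moment of the call.
- job.close_job(): hands the job in; it is judged then, once.
The state is a dict: "clock": time; "qpos": joint angles; "dq": joint speeds; "joint_torque": joint torques, N m; "eef_pos": TCP position; "orientation": TCP orientation; "ft_force": force on the tool from outside, world axes, zero at the start; "moment": the same for the moment, N m; "width": finger opening in m; "grasp_force": force on a finger pad.
Only numpy, scipy, OpenCV 4.12 (cv2) and the standard library are available. Lean on these libraries where they do the work, as an engineer would, in place of code of your own. Each camera call takes 0.05 s, during which the arm holds its last target. There are 200 camera calls.

## Working session

There is one attempt and no reset: what is moved stays moved. The work goes in short steps, Python scripts to look and compute and a tool call to move; the robot and the scene stay as the last step left them, time stands still between calls to the robot, and variables do not carry over. Pictures are saved under pics/ and viewed, at most 10 in all, crops included, and the job is handed in when it is done.

Besides the shell and the picture viewer there is one more tool, called after ">>>" as name([rows], argument=value, ...), one row to a line, values as JSON. servo_tool: Moves the arm, as the interface text tells. Its arguments: {"type":"object","properties":{"deltas":{"type":"array","items":{"type":"array","items":{"type":"array","items":{"type":"number"}}}},"hand":{"type":"number"},"newtons":{"type":"number"}},"required":["deltas"]}

```bash
mkdir -p pics
python3 - <<'E'
from rig import get_obs, imaging
import cv2,numpy as np
np.set_printoptions(precision=4,suppress=True)
for n in("top","scene"):
    cv2.imwrite(f"pics/{n}0.png",imaging.grab_frame(n)[:,:,::-1]); c=imaging.get_calibration(n)
    print(n,c["camera_matrix"].tolist(),c["R"],c["t"],"pos",-c["R"].T@c["t"])
print(get_obs())
E
```

```text
top [[439.8668470767133, 0.0, 319.14005689799126], [0.0, 439.8668470767133, 245.73934530910813], [0.0, 0.0, 1.0]] [[ 0.0051 -0.9992 -0.0405]
 [-0.993  -0.0002 -0.1179]
 [ 0.1177  0.0408 -0.9922]] [0.0624 0.5343 0.798 ] pos [0.4363 0.0299 0.8573]
scene [[518.9042443662502, 0.0, 313.984704757689], [0.0, 518.9042443662502, 234.26377592814643], [0.0, 0.0, 1.0]] [[-0.2552  0.9668 -0.0113]
 [ 0.6829  0.1719 -0.71  ]
 [-0.6845 -0.1889 -0.7041]] [ 0.1173 -0.3588  1.3986] pos [1.2323 0.2125 0.7314]
{'clock': 0.1, 'qpos': array([-77.8631,  18.3488,  89.6995,   0.0005,  72.0444,  -1.1439]), 'dq': array([-0.0013,  0.0071, -0.1266, -0.0429,  0.036 ,  0.0599]), 'joint_torque': array([  0.0005, -41.6409, -23.4703,  -0.    ,   0.0048,   0.    ]), 'eef_pos': array([ 0.132 , -0.5592,  0.2306]), 'orientation': array([-179.9074,   -0.0023,   13.2807]), 'ft_force': array([-0.5036,  0.0427, -1.2125]), 'moment': array([ 0.0164, -0.0439,  0.0252]), 'grasp_force': 0.0, 'width': 0.08500605978121771}
```

View pics/top0.png

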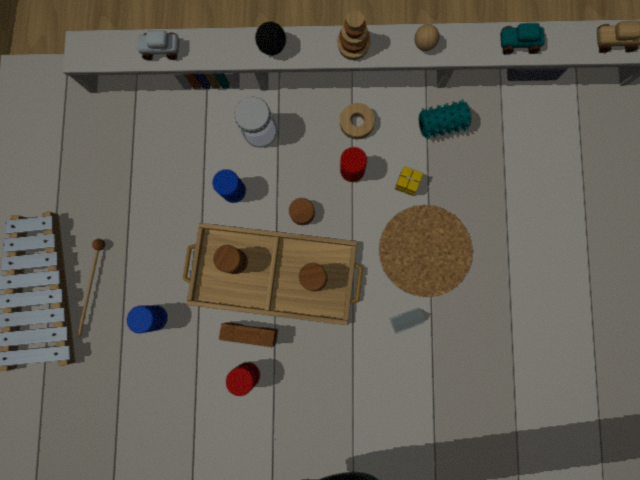

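View pics/scene0.png

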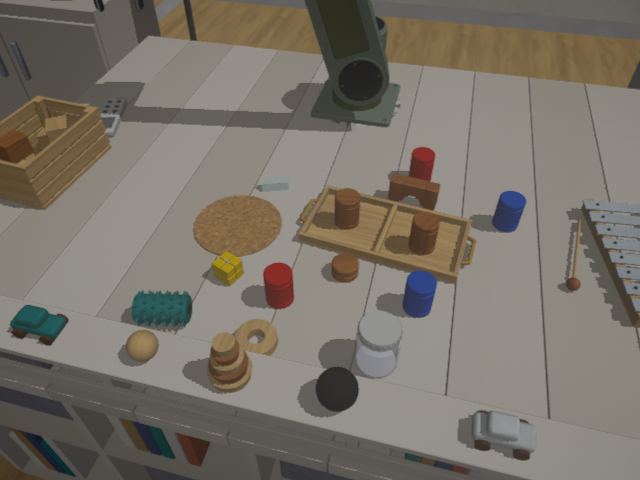

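The pictures show the oak drums at top-view (230,259) in the left bay and (313,277) in the right bay. These could be mistaken for them: red cylinders at (353,165) and (242,380), blue cylinders at (229,186) and (147,319), and the half drum at (302,211). By the description I choose the two oak ones inside the tray. Next I'll fit their silhouettes and check the choice in a crop.

```bash
cat > h.py <<'E'
import cv2,numpy as np
from rig import imaging,get_obs
from scipy.optimize import minimize
np.set_printoptions(precision=4,suppress=True)
def proj(c,P):
    X=np.atleast_2d(P)@c["R"].T+c["t"]; u=X@c["camera_matrix"].T; return u[:,:2]/u[:,2:]
def ray(c,uv,z):
    d=c["R"].T@np.linalg.inv(c["camera_matrix"])@np.array([*uv,1.]); o=-c["R"].T@c["t"]; return o+d*(z-o[2])/d[2]
a=np.linspace(0,2*np.pi,40)
def cyl(c,x,y,z0,h,r):
    P=np.array([[x+r*np.cos(t),y+r*np.sin(t),z] for z in(z0,z0+h) for t in a])
    return cv2.convexHull(proj(c,P).astype(np.float32))
def fill(poly,k=8):
    m=np.zeros((480,640),np.uint8); cv2.fillPoly(m,[np.round(poly*16).astype(np.int32)],255,shift=4); return m>0
E
python3 - <<'E'
from h import *
T=cv2.imread("pics/top0.png");S=cv2.imread("pics/scene0.png")
ct,cs=imaging.get_calibration("top"),imaging.get_calibration("scene")
def mask(I,seed,w=32):
    h=I.astype(int); m=((h[:,:,2]<125)&(h[:,:,2]-h[:,:,0]>15)&(h[:,:,1]<85)).astype(np.uint8)
    z=np.zeros_like(m); x,y=seed; z[y-w:y+w,x-w:x+w]=m[y-w:y+w,x-w:x+w]
    z=cv2.morphologyEx(z,cv2.MORPH_CLOSE,np.ones((5,5)))
    n,l,st,_=cv2.connectedComponentsWithStats(z); k=l[y,x]; return l==k
for nm,st,ss,g in(("L",(230,259),(424,235),None),("R",(313,277),(347,210),None)):
    mt,ms=mask(T,st),mask(S,ss)
    g=ray(ct,st,.077)
    for z in (0.007,None):
        def cost(p):
            zz=z if z is not None else p[2]
            e=0
            for c,m in((ct,mt),(cs,ms)):
                f=fill(cyl(c,p[0],p[1],zz,.07,.025)); e+=1-(f&m).sum()/(f|m).sum()
            return e
        x0=[g[0],g[1],.007]
        r=minimize(cost,x0,method="Nelder-Mead",options=dict(initial_simplex=np.array([x0]+[np.add(x0,d) for d in((.01,0,0),(0,.01,0),(0,0,.01))])))
        print(nm,z,r.x,r.fun,mt.sum(),ms.sum())
    for I,c in((T,ct),(S,cs)): cv2.polylines(I,[np.round(cyl(c,*r.x[:2],.007,.07,.025)).astype(int)],True,(0,255,0))
A=cv2.resize(T[210:335,175:375],(800,500)[:2] and (640,400)); B=cv2.resize(S[160:285,290:490],(640,400))
cv2.imwrite("pics/crop1.png",cv2.resize(np.vstack([A,B]),(480,600)))
# mat
hsv=cv2.cvtColor(cv2.imread("pics/top0.png"),cv2.COLOR_BGR2HSV)
m=((hsv[:,:,1]>80)).astype(np.uint8); m[:, :370]=0; m[:196]=0; m[305:]=0; m[:,480:]=0
M=cv2.moments(m,True); print("mat",ray(ct,(M['m10']/M['m00'],M['m01']/M['m00']),.004),M['m00'])
for p in((202,226),(356,241),(189,305),(349,322)): print(p,ray(ct,p,.022))
for p in((355,165),(302,211),(229,180),(248,335),(242,380),(409,180),(147,319),(255,115)): print(p,ray(ct,p,.03))
E
```

```text
L 0.007 [0.5061 0.225  0.008 ] 0.6748088162934963 1235 1687
L None [0.5066 0.225  0.0099] 0.6721928963390064 1235 1687
R 0.007 [0.4745 0.0702 0.0109] 0.7845870639362649 1241 1358
R None [0.4735 0.0705 0.0029] 0.7821486082355648 1241 1358
mat [ 0.5282 -0.1407  0.004 ] 6686.0
(202, 226) [0.574  0.2925 0.022 ]
(356, 241) [ 0.5446 -0.0062  0.022 ]
(189, 305) [0.4216 0.312  0.022 ]
(349, 322) [0.3918 0.0076 0.022 ]
(355, 165) [ 0.6915 -0.0046  0.03  ]
(302, 211) [0.6015 0.0971 0.03  ]
(229, 180) [0.6633 0.2402 0.03  ]
(248, 335) [0.367  0.1957 0.03  ]
(242, 380) [0.2854 0.2049 0.03  ]
(409, 180) [ 0.6612 -0.1075  0.03  ]
(147, 319) [0.3951 0.3885 0.03  ]
(255, 115) [0.7947 0.1921 0.03  ]
```

View pics/crop1.png

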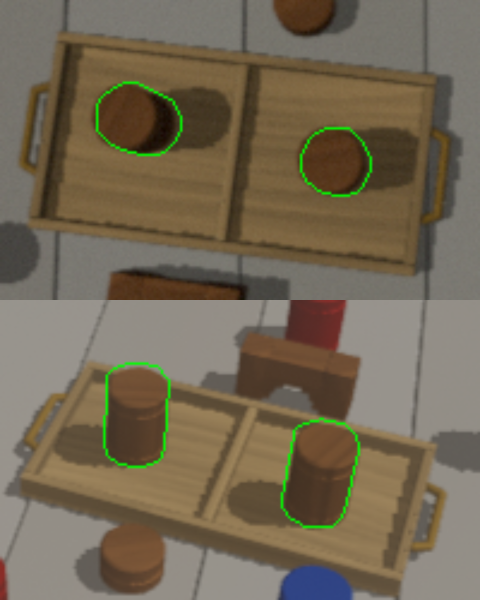

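The crop shows two oak drums with grooves, one in each bay, so the choice is right. The fit is slightly inflated by shadow, so I'll refine it using a colour ratio, and fit the tray rim and mat too.

Run:
```python
from h import *
T=cv2.imread("pics/top0.png");S=cv2.imread("pics/scene0.png")
ct,cs=imaging.get_calibration("top"),imaging.get_calibration("scene")
for n,I,p in(("drumT",T,(228,259)),("shadT",T,(262,261)),("drumsideS",S,(424,240)),("shadS",S,(395,240)),("woodT",T,(330,310))): b=cv2.blur(I,(5,5))[p[1],p[0]].astype(float); print(n,b,b[2]/b[1])
def mask(I,seed,w=34):
    b=cv2.GaussianBlur(I,(3,3),0).astype(float); m=(b[:,:,2]/(b[:,:,1]+1)>1.42).astype(np.uint8)
    z=np.zeros_like(m); x,y=seed; z[y-w:y+w,x-w:x+w]=m[y-w:y+w,x-w:x+w]
    z=cv2.morphologyEx(z,cv2.MORPH_OPEN,np.ones((3,3)));z=cv2.morphologyEx(z,cv2.MORPH_CLOSE,np.ones((7,7)))
    n,l,st,_=cv2.connectedComponentsWithStats(z); return l==l[y,x]
for nm,st,ss in(("L",(230,259),(424,238)),("R",(313,277),(347,212))):
    mt,ms=mask(T,st),mask(S,ss); g=ray(ct,st,.077)
    for use in("t","s","ts"):
        def cost(p):
            e=0
            for k,c,m in(("t",ct,mt),("s",cs,ms)):
                if k in use: f=fill(cyl(c,p[0],p[1],.007,.07,.025)); e+=1-(f&m).sum()/(f|m).sum()
            return e
        x0=g[:2]
        r=minimize(cost,x0,method="Nelder-Mead",options=dict(initial_simplex=[x0,x0+[.01,0],x0+[0,.01]]))
        print(nm,use,r.x,r.fun,mt.sum(),ms.sum())
    for I,c,m in((T,ct,mt),(S,cs,ms)): cv2.polylines(I,[np.round(cyl(c,*r.x,.007,.07,.025)*8).astype(int)],True,(0,255,0),shift=3)
# tray outline projection guess
C=np.array([[.574,.2925],[.5446,-.0062],[.4216,.312],[.3918,.0076]]);ctr=C.mean(0);yaw=np.arctan2(*(C[[0,2]].mean(0)-C[[1,3]].mean(0))[[0,1]]*np.array([-1,1]))
print("tray",ctr,yaw)
for xy in((.08,.155),(.08,-.155),(-.08,-.155),(-.08,.155)): pass
Rm=np.array([[np.cos(yaw),-np.sin(yaw)],[np.sin(yaw),np.cos(yaw)]])
Q=np.array([(.08,.155),(.08,-.155),(-.08,-.155),(-.08,.155)])@Rm.T+ctr
Mc=np.array([[.5282+.09*np.cos(t),-.1407+.09*np.sin(t),.004] for t in a])
for I,c in((T,ct),(S,cs)):
    cv2.polylines(I,[np.round(proj(c,np.c_[Q,np.full(4,.022)])*8).astype(int)],True,(255,0,255),shift=3)
    cv2.polylines(I,[np.round(proj(c,Mc)*8).astype(int)],True,(255,255,0),shift=3)
A=cv2.resize(T[190:340,175:485],(620,300)); B=cv2.resize(S[150:300,185:495],(620,300))
cv2.imwrite("pics/crop2.png",np.vstack([A,B]))
```

```text
drumT [29. 54. 85.] 1.5740740740740742
shadT [37. 56. 70.] 1.25
drumsideS [38. 55. 75.] 1.3636363636363635
shadS [55. 79. 95.] 1.2025316455696202
woodT [ 62.  96. 118.] 1.2291666666666667
L t [0.5072 0.2283] 0.16706443914081148 698 307040
L s [0.8589 0.5043] 0.9914994788952579 698 307040
L ts [0.5077 0.2283] 1.169662214282188 698 307040
R t [0.4722 0.0742] 0.17372262773722624 566 307200
R s [0.8589 0.5033] 0.991533203125 566 307200
R ts [0.4731 0.074 ] 1.1750723279889332 566 307200
tray [0.483  0.1515] -0.0978460542662927
```

View pics/crop2.png

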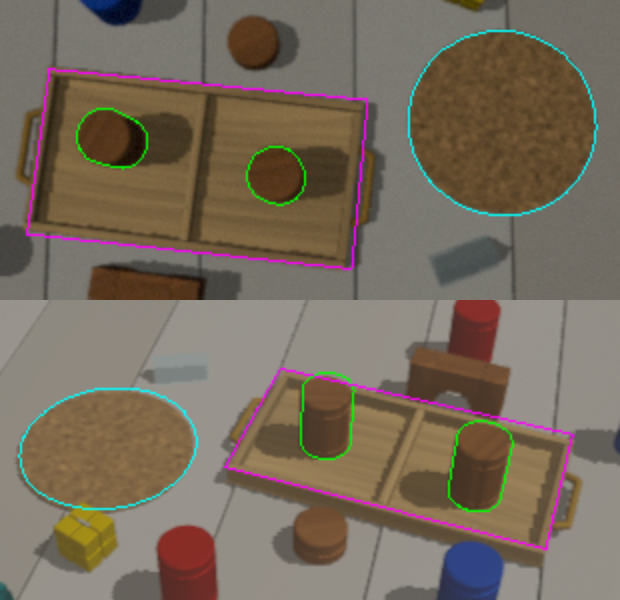

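>>> servo_tool([
  [[0.015,0.03,0,0,0,0.1],[0.035,0.072,0,0,0,0.22],[0.055,0.115,0,0,0,0.34],[0.075,0.158,0,0,0,0.46],[0.095,0.2,0,0,0,0.58],[0.115,0.242,0,0,0,0.7],[0.135,0.284,0,0,0,0.82],[0.155,0.326,0,0,0,0.94],[0.175,0.368,0,0,0,1.06],[0.195,0.41,0,0,0,1.18],[0.215,0.452,0,0,0,1.28],[0.235,0.494,0,0,0,1.339]],
], hand=0.085)

```text
clock: 1.3
eef_pos: [0.3673, -0.0637, 0.2313]
orientation: [180.0, 0.0, 90.2]
ft_force: [0.4, -0.6, 1.6]
width: 0.0849
grasp_force: 0.0
```

>>> servo_tool([
  [[0.02,0.042,0,0,0,0],[0.04,0.084,0,0,0,0],[0.06,0.126,0,0,0,0],[0.08,0.168,0,0,0,0],[0.1,0.21,0,0,0,0],[0.12,0.252,0,0,0,0],[0.135,0.282,0,0,0,0],[0.141,0.295,0,0,0,0],[0.141,0.295,0,0,0,0],[0.141,0.295,0,0,0,0],[0.141,0.295,0,0,0,0]],
])

```text
clock: 2.4
eef_pos: [0.5074, 0.2278, 0.2314]
orientation: [-180.0, 0.0, 89.9]
ft_force: [0.2, 0.0, -0.2]
width: 0.0852
grasp_force: 0.0
```

```bash
cat > wr.py <<'E'
from h import *
import sys
f=[]
for i in range(8):
    I=imaging.grab_frame("wrist"); o=get_obs(); f.append(o["ft_force"])
f=np.array(f)
print("F",f.mean(0),f.std(0),"pos",o["eef_pos"],o["orientation"],"t",o["clock"],"w",o["width"],"grip",o["grasp_force"],"q",o["qpos"])
I=I[:,:,::-1].copy(); c=imaging.get_calibration("wrist")
x,y,z=map(float,sys.argv[2:5])
cv2.polylines(I,[np.round(cyl(c,x,y,z,.07,.025)*8).astype(int)],True,(0,255,0),shift=3)
for zz in(z,z+.07): cv2.polylines(I,[np.round(proj(c,np.array([[x+.025*np.cos(t),y+.025*np.sin(t),zz] for t in a]))*8).astype(int)],True,(0,255,255),shift=3)
cv2.imwrite("pics/"+sys.argv[1],I)
E
python3 wr.py w1.png .508 .229 .007
```

```text
F [ 0.0804 -0.1923  0.3755] [0.2066 0.4553 0.4561] pos [0.5081 0.2291 0.2315] [179.9836  -0.0046  89.9779] t 2.8 w 0.08477567384957485 grip 0.0 q [23.0892 16.7057 91.9611 -0.0024 71.3163 23.1121]
```

View pics/w1.png

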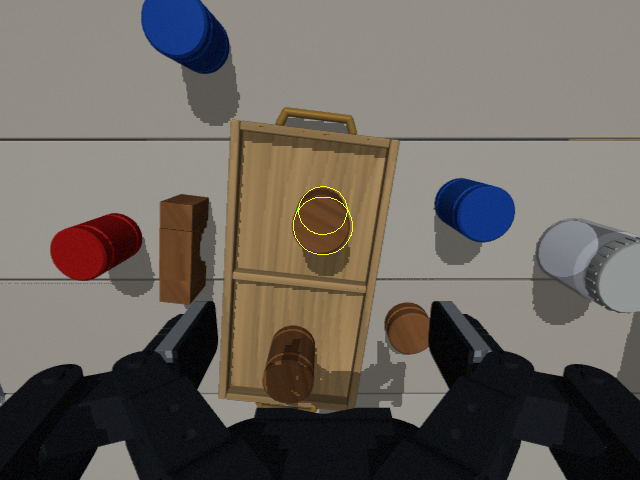

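The wrist view confirms the left drum: the projected top ring at (323,225) lies on it. I'll descend and grip.

>>> servo_tool([
  [[0,0,-0.01,0,0,0],[0,0,-0.03,0,0,0],[0,0,-0.055,0,0,0],[0,0,-0.08,0,0,0],[0,0,-0.105,0,0,0],[0,0,-0.13,0,0,0],[0,0,-0.15,0,0,0],[0,0,-0.168,0,0,0],[0,0,-0.182,0,0,0],[0,0,-0.193,0,0,0],[0,0,-0.2,0,0,0],[0,0,-0.2,0,0,0]],
])

```text
clock: 4.0
eef_pos: [0.5075, 0.2291, 0.0304]
orientation: [-179.9, 0.0, 90.0]
ft_force: [0.2, 0.4, -0.2]
width: 0.0851
grasp_force: 0.0
```

>>> servo_tool([
  [[0,0,0,0,0,0],[0,0,0,0,0,0],[0,0,0,0,0,0],[0,0,0,0,0,0],[0,0,0,0,0,0],[0,0,0,0,0,0],[0,0,0,0,0,0],[0,0,0,0,0,0],[0,0,0,0,0,0],[0,0,0,0,0,0]],
], hand=0.04, newtons=45)

```text
clock: 5.0
eef_pos: [0.5087, 0.2296, 0.0323]
orientation: [179.9, -0.0, 90.0]
ft_force: [-1.7, -0.0, 6.0]
width: 0.0491
grasp_force: 46.8
```

>>> servo_tool([
  [[0,0,0.003,0,0,0],[0,0,0.01,0,0,0],[0,0,0.022,0,0,0],[0,0,0.038,0,0,0],[0,0,0.056,0,0,0],[0,0,0.075,0,0,0],[0,0,0.094,0,0,0],[0,0,0.112,0,0,0],[0,0,0.127,0,0,0],[0,0,0.138,0,0,0],[0,0,0.145,0,0,0],[0,0,0.147,0,0,0]],
])

```text
clock: 6.2
eef_pos: [0.5083, 0.2294, 0.1792]
orientation: [179.9, -0.0, 90.0]
ft_force: [0.2, 0.1, -1.9]
width: 0.049
grasp_force: 46.7
```

>>> servo_tool([
  [[0,0,0,0,0,0],[0,0,0,0,0,0],[0,0,0,0,0,0],[0,0,0,0,0,0],[0,0,0,0,0,0]],
])

```text
clock: 6.7
eef_pos: [0.508, 0.2293, 0.178]
orientation: [-180.0, 0.0, 90.0]
ft_force: [0.2, -0.3, -1.5]
width: 0.049
grasp_force: 46.7
```

```bash
cat > wt.py <<'E'
from h import *
f=[]
for i in range(20):
    I=imaging.grab_frame("scene"); o=get_obs(); f.append(o["ft_force"])
f=np.array(f); print("F",f.mean(0),f.std(0)/20**.5,"pos",o["eef_pos"],"t",o["clock"],"w",o["width"],"grip",o["grasp_force"])
import sys; cv2.imwrite("pics/"+sys.argv[1],I[:,:,::-1])
E
python3 wt.py lift1.png
```

```text
F [-0.0304 -0.056  -0.9054] [0.1072 0.0755 0.1158] pos [0.5081 0.2294 0.1783] t 7.7 w 0.04910795497282394 grip 46.6553521156311
```

View pics/lift1.png

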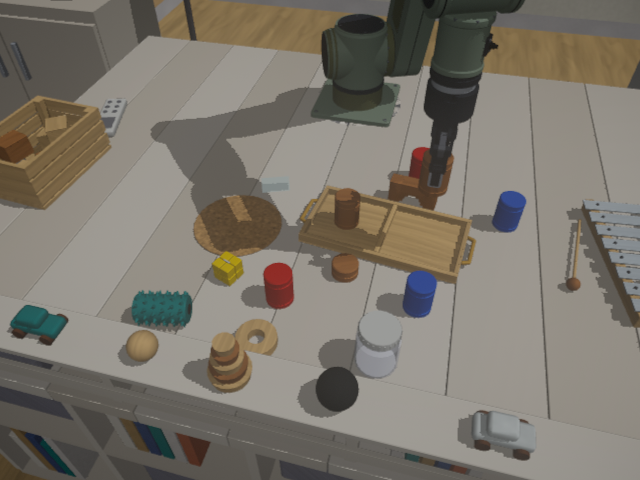

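The left drum hangs clear of the tray and weighs about 1 N. I'll lower it slowly into its bay.

>>> servo_tool([
  [[0,0,-0.004,0,0,0],[0,0,-0.015,0,0,0],[0,0,-0.032,0,0,0],[0,0,-0.05,0,0,0],[0,0,-0.068,0,0,0],[0,0,-0.086,0,0,0],[0,0,-0.104,0,0,0],[0,0,-0.118,0,0,0],[0,0,-0.128,0,0,0],[0,0,-0.135,0,0,0],[0,0,-0.139,0,0,0],[0,0,-0.141,0,0,0]],
])

```text
clock: 8.9
eef_pos: [0.5082, 0.2294, 0.0372]
orientation: [180.0, -0.0, 90.0]
ft_force: [0.1, 0.8, -0.4]
width: 0.049
grasp_force: 46.7
```

>>> servo_tool([
  [[0,0,-0.001,0,0,0],[0,0,-0.0015,0,0,0],[0,0,-0.002,0,0,0],[0,0,-0.0025,0,0,0],[0,0,-0.003,0,0,0],[0,0,-0.0035,0,0,0],[0,0,-0.004,0,0,0],[0,0,-0.0045,0,0,0],[0,0,-0.0045,0,0,0]],
])

```text
clock: 9.8
eef_pos: [0.508, 0.2293, 0.0327]
orientation: [-180.0, 0.0, 90.0]
ft_force: [-0.1, -0.6, -0.8]
width: 0.049
grasp_force: 46.7
```

>>> servo_tool([
  [[0,0,-0.0004,0,0,0],[0,0,-0.0008,0,0,0],[0,0,-0.0012,0,0,0],[0,0,-0.0012,0,0,0],[0,0,-0.0012,0,0,0]],
])

```text
clock: 10.3
eef_pos: [0.5081, 0.2294, 0.0323]
orientation: [180.0, -0.0, 90.0]
ft_force: [-1.5, -0.5, 5.8]
width: 0.0492
grasp_force: 46.9
```

>>> servo_tool([
  [[0,0,0.0005,0,0,0],[0,0,0.0005,0,0,0],[0,0,0.0005,0,0,0],[0,0,0.0005,0,0,0],[0,0,0.0005,0,0,0]],
], hand=0.055)

```text
clock: 10.8
eef_pos: [0.5081, 0.2294, 0.032]
orientation: [-180.0, 0.0, 90.0]
ft_force: [0.4, 0.1, 0.3]
width: 0.0547
grasp_force: 0.0
```

>>> servo_tool([
  [[0,0,0,0,0,0],[0,0,0,0,0,0],[0,0,0,0,0,0],[0,0,0,0,0,0],[0,0,0,0,0,0],[0,0,0,0,0,0],[0,0,0,0,0,0],[0,0,0,0,0,0]],
], hand=0.085)

```text
clock: 11.6
eef_pos: [0.5081, 0.2294, 0.0321]
orientation: [180.0, 0.0, 90.0]
ft_force: [0.0, -0.2, -0.6]
width: 0.0853
grasp_force: 0.0
```

>>> servo_tool([
  [[0,0,0.005,0,0,0],[0,0,0.02,0,0,0],[0,0,0.04,0,0,0],[0,0,0.065,0,0,0],[0,0,0.09,0,0,0],[0,0,0.11,0,0,0],[0,0,0.13,0,0,0],[0,0,0.145,0,0,0],[0,0,0.15,0,0,0],[0,0,0.15,0,0,0]],
])

```text
clock: 12.6
eef_pos: [0.5084, 0.2295, 0.1829]
orientation: [179.9, -0.0, 90.0]
ft_force: [-0.5, -0.6, 0.0]
width: 0.0851
grasp_force: 0.0
```

>>> servo_tool([
  [[-0.002,-0.01,0,0,0,0],[-0.008,-0.035,0,0,0,0],[-0.016,-0.07,0,0,0,0],[-0.024,-0.105,0,0,0,0],[-0.03,-0.132,0,0,0,0],[-0.034,-0.15,0,0,0,0],[-0.035,-0.154,0,0,0,0],[-0.035,-0.154,0,0,0,0],[-0.035,-0.154,0,0,0,0],[-0.035,-0.154,0,0,0,0]],
])

```text
clock: 13.6
eef_pos: [0.4733, 0.0761, 0.1819]
orientation: [-180.0, -0.0, 90.1]
ft_force: [-1.1, 0.1, -0.4]
width: 0.0851
grasp_force: 0.0
```

```bash
python3 wr.py w2.png .473 .075 .007
```

```text
F [ 0.1441  0.1327 -0.1197] [0.5704 0.508  0.407 ] pos [0.4731 0.0755 0.1821] [179.9932  -0.0021  90.0162] t 14.0 w 0.08493467588250064 grip 0.0 q [  7.6955  11.9978 106.1179   0.0014  61.8773   7.6787]
```

View pics/w2.png

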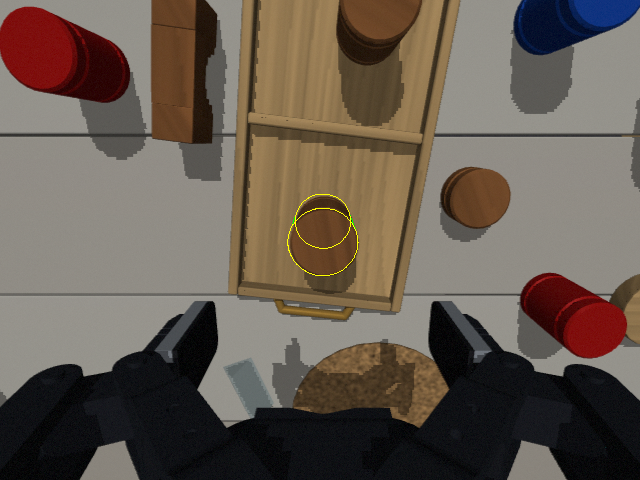

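The left drum stands in its bay, at (378,25). The ring lies on the right drum at (322,242). I'll descend and grip.

>>> servo_tool([
  [[0,0,-0.01,0,0,0],[0,0,-0.028,0,0,0],[0,0,-0.048,0,0,0],[0,0,-0.068,0,0,0],[0,0,-0.088,0,0,0],[0,0,-0.106,0,0,0],[0,0,-0.122,0,0,0],[0,0,-0.135,0,0,0],[0,0,-0.144,0,0,0],[0,0,-0.15,0,0,0],[0,0,-0.151,0,0,0],[0,0,-0.151,0,0,0]],
])

```text
clock: 15.2
eef_pos: [0.4733, 0.0754, 0.0313]
orientation: [180.0, -0.0, 90.0]
ft_force: [-0.1, 0.0, 0.5]
width: 0.0854
grasp_force: 0.0
```

>>> servo_tool([
  [[0,0,0,0,0,0],[0,0,0,0,0,0],[0,0,0,0,0,0],[0,0,0,0,0,0],[0,0,0,0,0,0],[0,0,0,0,0,0],[0,0,0,0,0,0],[0,0,0,0,0,0],[0,0,0,0,0,0],[0,0,0,0,0,0]],
], hand=0.04, newtons=50)

```text
clock: 16.2
eef_pos: [0.4737, 0.0754, 0.0318]
orientation: [179.9, -0.0, 90.0]
ft_force: [0.4, 0.3, 5.9]
width: 0.0494
grasp_force: 51.3
```

>>> servo_tool([
  [[0,0,0.003,0,0,0],[0,0,0.01,0,0,0],[0,0,0.022,0,0,0],[0,0,0.038,0,0,0],[0,0,0.056,0,0,0],[0,0,0.075,0,0,0],[0,0,0.094,0,0,0],[0,0,0.112,0,0,0],[0,0,0.127,0,0,0],[0,0,0.138,0,0,0],[0,0,0.145,0,0,0],[0,0,0.147,0,0,0]],
])

```text
clock: 17.4
eef_pos: [0.4731, 0.0754, 0.1785]
orientation: [180.0, -0.0, 90.0]
ft_force: [0.7, 0.0, -4.2]
width: 0.049
grasp_force: 52.3
```

>>> servo_tool([
  [[0,0,0,0,0,0],[0,0,0,0,0,0],[0,0,0,0,0,0],[0,0,0,0,0,0],[0,0,0,0,0,0]],
])

```text
clock: 17.9
eef_pos: [0.473, 0.0753, 0.1778]
orientation: [-180.0, 0.0, 90.0]
ft_force: [-0.4, 0.4, -3.1]
width: 0.0491
grasp_force: 52.3
```

```bash
python3 wt.py lift2.png
```

```text
F [ 0.0095 -0.1547 -3.2924] [0.1123 0.0883 0.1045] pos [0.4731 0.0754 0.1781] t 18.9 w 0.04909153910594967 grip 52.34075725078583
```

The right drum is the heavier one (3.3 N against 0.9 N). Its underside is now at about 0.153 m, so I'll carry it level to the mat.

>>> servo_tool([
  [[0.002,-0.006,0,0,0,0],[0.005,-0.02,0,0,0,0],[0.011,-0.042,0,0,0,0],[0.018,-0.07,0,0,0,0],[0.025,-0.1,0,0,0,0],[0.033,-0.13,0,0,0,0],[0.04,-0.158,0,0,0,0],[0.047,-0.183,0,0,0,0],[0.051,-0.201,0,0,0,0],[0.054,-0.211,0,0,0,0],[0.055,-0.215,0,0,0,0],[0.055,-0.216,0,0,0,0]],
])

```text
clock: 20.1
eef_pos: [0.5279, -0.1409, 0.178]
orientation: [-180.0, -0.0, 90.0]
ft_force: [-1.5, 0.9, -4.4]
width: 0.0491
grasp_force: 52.4
```

>>> servo_tool([
  [[0,0,-0.001,0,0,0],[0,0,-0.001,0,0,0],[0,0,-0.001,0,0,0],[0,0,-0.001,0,0,0],[0,0,-0.001,0,0,0],[0,0,-0.001,0,0,0],[0,0,-0.001,0,0,0],[0,0,-0.001,0,0,0],[0,0,-0.001,0,0,0],[0,0,-0.001,0,0,0],[0,0,-0.001,0,0,0],[0,0,-0.001,0,0,0]],
])

```text
clock: 21.3
eef_pos: [0.5281, -0.1407, 0.1771]
orientation: [180.0, 0.0, 90.0]
ft_force: [-0.3, 0.1, -3.5]
width: 0.0492
grasp_force: 52.4
```

```bash
python3 wt.py final.png
```

```text
F [-0.0778  0.0948 -3.6396] [0.1278 0.12   0.1234] pos [ 0.5281 -0.1406  0.1771] t 22.3 w 0.048898717045779326 grip 52.35625505447388
```

View pics/final.png

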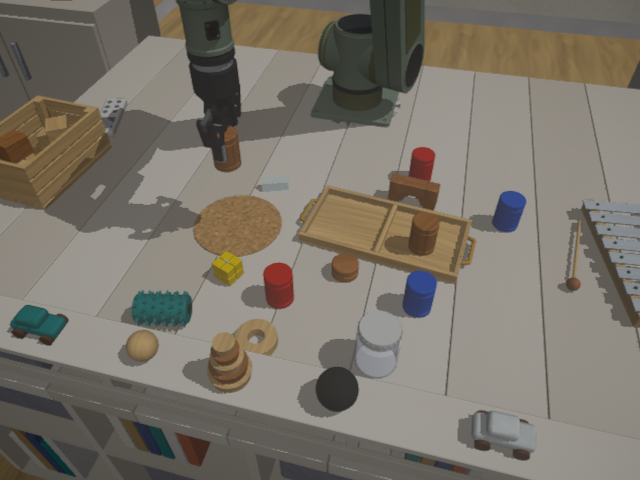

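The heavy drum is held upright over the mat at (227,150), the light one stands in the left bay at (424,232), and the other toys look unmoved.

```bash
python3 -c "from rig import job; print(job.close_job())"
```

```text
the job is handed in; nothing more can be done
None
```

I lifted both drums in the order asked: the right-hand one is heavier (about 3.3 N against 0.9 N) and I handed in still holding it upright over the middle of the mat, underside about 15 cm up, with the lighter one standing in its left-hand bay.

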